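# Take the orange strap off the printer's build plate

### The arm

A 6-joint arm with a two-finger parallel gripper is mounted at the origin on the work surface. World frame = base frame: x ahead of the robot, y to its left, z up, the work surface at z = 0. Lengths are in m, angles in rad, forces in N, time in s.
With the tool pointing down it reaches from about 0.2 to 0.875 m from the base axis. Payload 3.4 kg.
Tool frame: the origin (TCP) lies midway between the tips of the shut fingers; the grasp point (between the pads) lies manip.grasp_offset behind it (manip.grasp_offset is the distance from the TCP to the grasp point, in m); z points along the fingers, y is the line along which they close (so a half turn about z gives the same grasp; the last joint's range is limited). The gripper opens to 94 mm and grips with 3 to 60 N. Pads are 16 mm wide; open, the fingers measure 119 mm over their backs; the gripper's body (75 mm by 177 mm) begins 78 mm behind the grasp point.
Start: joints at [-1.273, 0.276, 1.505, -0, 1.361, -0.121], TCP at [0.234, -0.525, 0.205] pointing down, gripper open.
Joint ranges: [-2.89, 2.89], [-0.75, 2.08], [0.22, 2.7], [-1.18, 4.32], [0.11, 2.71], [-2.7, 2.7]. Speed limits (rad/s): [2.57, 2.57, 3.14, 3.14, 3.14, 3.14].

### API

Orientations are given as [roll, pitch, yaw] about the fixed x, y, z axes, in that order (R = Rz(yaw) Ry(pitch) Rx(roll)).
In Python, from rig import manip gives the robot as it stands. The module is installed in compiled form; this text tells all that it offers.
- The arm moves only by the tool jog_arm, never from a script. Its argument "increments" is a list of rows, each an object with "offset": the shift along the tool's x, y, z in mm, a list of three; "twist": the turn about the tool's z in degrees; "grip": the opening in per cent of the stroke, from 0 (shut) to 100 (fully open). In form: [{"offset": [x, y, z], "twist": twist, "grip": grip}, ...]. A call has exactly 8 rows; each row is the pose to reach, as a shift and turn from the pose commanded when the call began, along the tool's axes at that moment; what a row does not reach only later rows make up. A row lasts 1/10 s, in which the tool goes at most 50 mm and 8.59 degrees, less where a joint would pass 70% of its speed; a pose out of reach is approached as far as the arm can. A call with a gripper value outside its range is refused whole. The fingers move at their own pace and stop on an object; the grip force is fixed at half the most. Time passes only in rows, so rows that repeat a pose let the fingers close, or fill a call up. It gives the time, the measured TCP pose, the force, the opening and the grip force at its end, in the units of the state.
- manip.read_state(): the state, without advancing time (a new reading comes with each control period).
- manip.capture(name): name is "scene" or "top"; returns the picture (384x512x3 uint8, red, green, blue); there is no depth.
- manip.camera_params(name): a dict with "fovy" (degrees; the focal length in pixels is half the picture's height over the tangent of half this angle, whatever the lens; pixels are square), "cx", "cy" (the principal point, pixels), "world_from_camera" (4x4, takes a point from camera to world coordinates). Camera axes: x right, y down, z forward; pixel columns grow to the right and rows downward; lengths in m; the calibration is good to about 2 mm. A picture is of the moment at which its call begins. camera_params takes no time and is no camera call.
- manip.sign_off(): hands the job in; it is judged then, once.
The state is a dict: "time_s": time; "qpos": joint angles; "qd": joint speeds; "joint_torque": joint torques, N m; "eef_pos": TCP position; "tool_rot": TCP orientation; "contact_force": force on the tool from outside, world axes, zero at the start; "wrist_torque": the same for the moment, N m; "finger_gap": finger opening in m; "finger_force": force on a finger pad.
Only numpy, scipy, OpenCV 4.12 (cv2) and the standard library are available. Lean on these libraries where they do the work, as an engineer would, in place of code of your own. Each camera call takes 0.05 s, during which the arm holds its last target. There are 200 camera calls.

### The job

In the maker space, the orange printed strap lies on the build plate of the half-assembled printer, too thin to be picked up there. Slide it along the plate, without lifting it, until its end sticks out by at least 25 mm over the plate's front edge (the edge nearest the robot), then take it by the overhanging end, lift it clear and lay it flat inside the blue tray. Leave the white strap on the plate alone.

Things in the scene. Friction and masses are not known exactly. Their poses are not given: they have to be found in the camera images.
- orange_strap: the strap to take: a flat rigid orange printed strip, 130 mm long (its x), 34 mm wide (its y), 4 mm thick, 20 to 45 g, with a 10 mm hole 15 mm from each end. Origin at the centre of its underside. At the start it lies loose on the black build plate, its length running roughly from front to back (within 10 degrees of the plate's x), its front end 30 to 70 mm in from the front edge. Pressed from above with a few newtons by shut fingertips, it drags along with them
- white_strap: the same strip in white, lying beside the orange one (either side) on the same plate; to be left where it is. Origin at the centre of its underside
- plate_front (a point): the middle of the front edge (nearest the robot) of the black square build plate, on its top surface. x points into the plate, across to its far edge at 200 mm; y runs along the front edge, which ends at y = -100 and +100 mm; z up. The plate's top is level, 75 mm above the table, and fixed; nothing stands in front of the edge within 35 mm below the plate's top
- tray: shallow open blue tray fixed on the table to the left or right of the plate, outside 240 mm (its x) by 150 mm (its y), 22 mm high, walls and floor 4 mm thick. Origin at the centre of its underside; inner floor 4 mm above it
Mind the look-alikes: they are no part of the job. Several things have the shape of the orange_strap; the one meant has the colours described above.

How it is judged:
By the outcome, as a careful person would: the job done as asked, in the order asked, and still so for the second after the job is handed in, with the robot touching nothing.
It also fails if it takes over 51 s, if anything falls off the work surface, if the arm or the gripper's body presses on something with over 40 N, if the wrist force passes 120 N, or if a joint passes its speed limit or range.

## Working session

There is one attempt and no reset: what is moved stays moved. The work goes in short steps, Python scripts to look and compute and a tool call to move; the robot and the scene stay as the last step left them, time stands still between calls to the robot, and variables do not carry over. Pictures are saved under pics/ and viewed, at most 10 in all, crops included, and the job is handed in when it is done.

Besides the shell and the picture viewer there is one more tool, called after "Call:" as name(argument=value, ...) on one line, values as JSON. jog_arm: Moves the arm, as the interface text tells. Its arguments: {"type":"object","properties":{"increments":{"type":"array","items":{"type":"object","properties":{"offset":{"type":"array","items":{"type":"number"}},"twist":{"type":"number"},"grip":{"type":"number"}}}}},"required":["increments"]}

```bash
mkdir -p pics; python3 - <<'E'
from rig import manip
import cv2,numpy as np
s=manip.read_state();print(s,manip.grasp_offset)
for n in("scene","top"):
    im=manip.capture(n);cv2.imwrite(f"pics/{n}0.png",im[...,::-1])
    np.save(f"{n}.npy",im)
    print(n,manip.camera_params(n))
E
```

```text
{'time_s': 0.0, 'qpos': array([-1.27301762e+00,  2.76576482e-01,  1.50609984e+00, -6.15751072e-06,
        1.36065839e+00, -1.20980909e-01]), 'qd': array([ 1.22254521e-03, -6.12805327e-05, -1.11120228e-03, -1.73920028e-04,
       -7.36178697e-04,  5.34084443e-04]), 'joint_torque': array([ 1.48647367e-03, -4.04575789e+01, -2.37231445e+01,  6.99799508e-02,
        3.41910578e-02, -1.30156141e-04]), 'eef_pos': array([ 0.23365318, -0.52479192,  0.20462854]), 'tool_rot': array([-3.13986260e+00, -2.04266773e-04,  4.18760727e-01]), 'contact_force': array([0.38419562, 0.52825168, 0.18791827]), 'wrist_torque': array([-0.0208587 ,  0.03019281,  0.01757425]), 'finger_force': 0.0, 'finger_gap': 0.09410646141090097} 0.0188
scene {'fovy': 56.858814389629, 'cx': 259.9998547979694, 'cy': 192.32191324273845, 'world_from_camera': array([[ 0.6338369 ,  0.42997288, -0.64294176,  1.18591469],
       [ 0.77343956, -0.34537247,  0.53151586, -0.53563559],
       [ 0.00648302, -0.83417095, -0.55146785,  0.63904624],
       [ 0.        ,  0.        ,  0.        ,  1.        ]])}
top {'fovy': 56.172842960699114, 'cx': 259.8271575228335, 'cy': 189.1796035317047, 'world_from_camera': array([[ 0.02805674, -0.99660618,  0.07738827,  0.47932755],
       [-0.99882493, -0.03101122, -0.03724333,  0.02018507],
       [ 0.03951683, -0.07625241, -0.99630517,  0.86671307],
       [ 0.        ,  0.        ,  0.        ,  1.        ]])}
```

View pics/top0.png

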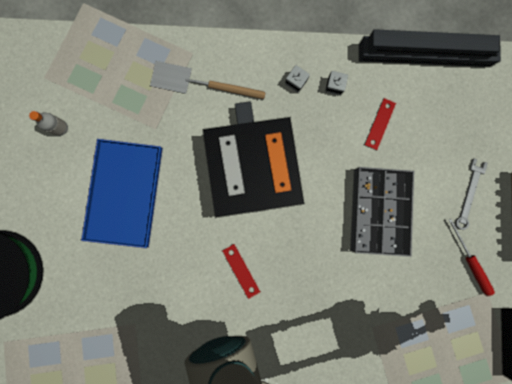

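View pics/scene0.png

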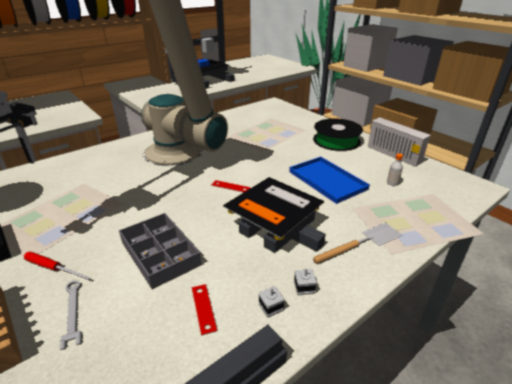

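The top view shows five strap-shaped things: orange (278,162) and white (232,165) on the black plate, and red ones at (380,124) and (241,271) on the table. The one at (278,162) is the target, as it is orange and lies on the plate. The tray is at (122,193). The next step is to measure and confirm with a crop.

```bash
cat > h.py <<'E'
import cv2,numpy as np
from rig import manip
def ray(n,uv,z):
    p=manip.camera_params(n);f=192/np.tan(np.radians(p["fovy"]/2));T=p["world_from_camera"]
    uv=np.atleast_2d(np.asarray(uv,float))
    d=np.c_[(uv[:,0]-p["cx"])/f,(uv[:,1]-p["cy"])/f,np.ones(len(uv))]@T[:3,:3].T
    return T[:3,3]+d*((z-T[2,3])/d[:,2])[:,None]
def mask(im,k):
    h=cv2.cvtColor(im,cv2.COLOR_RGB2HSV);H,S,V=[h[...,i].astype(int) for i in range(3)]
    return {"orange":(H>8)&(H<20)&(S>170)&(V>120),"blue":(H>100)&(H<125)&(S>150)&(V>60),
      "white":(S<40)&(V>150),"black":V<60}[k].astype(np.uint8)
def blob(im,k,near,n="top"):
    c,_=cv2.findContours(mask(im,k),cv2.RETR_EXTERNAL,cv2.CHAIN_APPROX_NONE)
    c=[x for x in c if cv2.contourArea(x)>100]
    return min(c,key=lambda x:np.hypot(*(np.array(cv2.minAreaRect(x)[0])-near)))
def rect(n,c,z):
    w=ray(n,c[:,0,:],z)[:,:2]*1000
    r=cv2.minAreaRect(w.astype(np.float32));return r,cv2.boxPoints(r).round(1)
E
cat > m.py <<'E'
from h import *
im=np.load("top.npy")
for k,near,z in(("orange",(278,162),.079),("white",(232,165),.079),("black",(253,167),.075),("blue",(122,193),.022)):
    r,b=rect("top",blob(im,k,near),z);print(k,np.round(r[0],1),np.round(r[1],1),b.tolist())
im2=np.load("scene.npy")
r,b=rect("scene",blob(im2,"orange",(262,211)),.079);print("scene orange",r,b.tolist())
r,b=rect("scene",blob(im2,"blue",(330,178)),.022);print("scene blue",r,b.tolist())
cv2.imwrite("pics/crop0.png",cv2.resize(im[90:240,180:330,::-1],(600,600),interpolation=2))
E
python3 m.py
```

```text
orange [602.2 -47.6] [131.  35.] [[534.5999755859375, -43.5], [541.5999755859375, -77.80000305175781], [669.9000244140625, -51.70000076293945], [662.9000244140625, -17.399999618530273]]
white [538.5  -8.5] [ 816.3 1163.3] [[124.19999694824219, 568.7999877929688], [136.5, -594.4000244140625], [952.7000122070312, -585.7999877929688], [940.5, 577.4000244140625]]
black [614.1  13.2] [242.5 198.9] [[477.1000061035156, 89.4000015258789], [512.5, -106.30000305175781], [751.0999755859375, -63.099998474121094], [715.7000122070312, 132.60000610351562]]
blue [526.9 308.3] [150.2 235. ] [[403.1000061035156, 244.0], [637.2000122070312, 223.0], [650.5999755859375, 372.70001220703125], [416.5, 393.70001220703125]]
scene orange ((601.5429077148438, -49.89768981933594), (134.400390625, 39.88614273071289), 11.486616134643555) [[531.7000122070312, -43.70000076293945], [539.7000122070312, -82.80000305175781], [671.4000244140625, -56.099998474121094], [663.4000244140625, -17.0]]
scene blue ((537.8600463867188, 295.15167236328125), (162.59500122070312, 247.46530151367188), 85.00358581542969) [[407.5, 224.89999389648438], [654.0, 203.39999389648438], [668.2000122070312, 365.3999938964844], [421.70001220703125, 386.8999938964844]]
```

View pics/crop0.png

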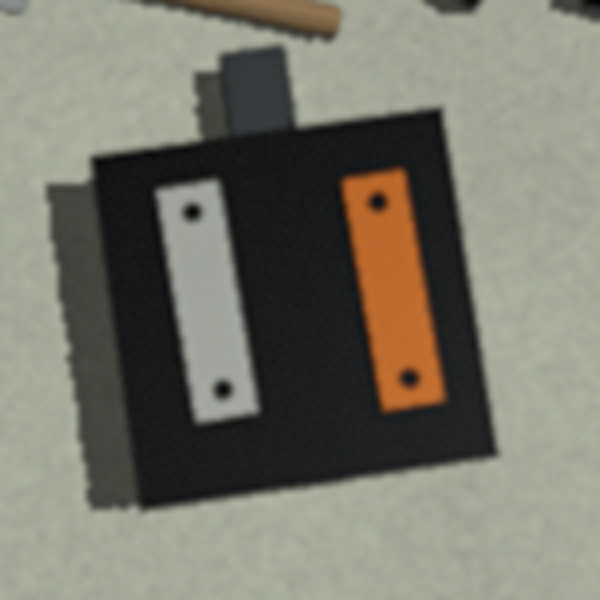

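The crop confirms the solid orange strap with its two holes, lying on the right of the plate, with white on the left. Plate corners in the crop are at (92,157), (441,110), (497,457) and (140,508).

```bash
cat >> h.py <<'E'
def tool(dx,dy,yaw): # world shift mm -> tool x,y (tool down)
    c,s=np.cos(yaw),np.sin(yaw);return round(c*dx+s*dy,1),round(s*dx-c*dy,1)
E
python3 - <<'E'
from h import *
p=ray("top",np.array([(92,157),(441,110),(497,457),(140,508)])/4+[180-.4,90-.4],.075)[:,:2]*1000
print(p.round(1),[np.linalg.norm(p[i]-p[i-1]).round(1) for i in range(4)])
FL,FR=p[3],p[2];y=(FL-FR)/np.linalg.norm(FL-FR);x=np.array([y[1],-y[0]]);F=(FL+FR)/2
print("front",F,"yaw",np.degrees(np.arctan2(x[1],x[0])))
o=np.array([602.2,-47.6]);yo=np.arctan2(26.1,128.3)
print("strap in plate",(o-F)@x,(o-F)@y,np.degrees(yo)); e=o-65*np.array([np.cos(yo),np.sin(yo)])
print("inset",(e-F)@x)
t=o+20*np.array([np.cos(yo),np.sin(yo)]);print("press",t)
s=manip.read_state();print(tool(t[0]-s["eef_pos"][0]*1e3,t[1]-s["eef_pos"][1]*1e3,s["tool_rot"][2]))
E
```

```text
[[ 671.3  121.6]
 [ 705.6  -72.4]
 [ 511.3 -107.8]
 [ 477.7   87.8]] [np.float64(196.6), np.float64(197.1), np.float64(197.4), np.float64(198.4)]
front [494.49916435  -9.99970355] yaw 9.760978292971856
strap in plate 99.76702258837358 -55.31540018535107 11.498743526515948
inset 34.79691679365672
press [621.79858153 -43.6130711 ]
(np.float64(550.3), np.float64(-281.8))
```

Call:
jog_arm(increments=[{"offset":[20,-10,0],"twist":0,"grip":0},{"offset":[50,-26,0],"twist":0,"grip":0},{"offset":[90,-46,0],"twist":0,"grip":0},{"offset":[130,-67,0],"twist":0,"grip":0},{"offset":[170,-87,0],"twist":0,"grip":0},{"offset":[210,-108,0],"twist":0,"grip":0},{"offset":[250,-128,0],"twist":0,"grip":0},{"offset":[290,-149,0],"twist":0,"grip":0}])

```text
time_s: 0.9
eef_pos: [0.4389, -0.2696, 0.2052]
tool_rot: [-3.141, 0.0, 0.419]
contact_force: [1.1, 0.2, 0.1]
finger_gap: 0.0337
finger_force: 0.0
```

Call:
jog_arm(increments=[{"offset":[40,-20,0],"twist":2,"grip":0},{"offset":[80,-41,0],"twist":4,"grip":0},{"offset":[120,-61,0],"twist":6,"grip":0},{"offset":[160,-82,0],"twist":8,"grip":0},{"offset":[200,-102,0],"twist":10,"grip":0},{"offset":[235,-120,0],"twist":12,"grip":0},{"offset":[255,-130,0],"twist":12.5,"grip":0},{"offset":[260,-133,0],"twist":12.5,"grip":0}])

```text
time_s: 1.7
eef_pos: [0.6226, -0.0418, 0.2045]
tool_rot: [-3.141, 0.001, 0.204]
contact_force: [-0.8, -0.4, -0.3]
finger_gap: -0.0
finger_force: 0.0
```

Call:
jog_arm(increments=[{"offset":[0,1,15],"twist":0,"grip":0},{"offset":[-1,1.5,40],"twist":0,"grip":0},{"offset":[-1,1.5,65],"twist":0,"grip":0},{"offset":[-1,1.5,85],"twist":0,"grip":0},{"offset":[-1,1.5,102],"twist":0,"grip":0},{"offset":[-1,1.5,114],"twist":0,"grip":0},{"offset":[-1,1.5,121],"twist":0,"grip":0},{"offset":[-1,1.5,122],"twist":0,"grip":0}])

```text
time_s: 2.5
eef_pos: [0.6203, -0.0461, 0.0828]
tool_rot: [-3.141, 0.001, 0.2]
contact_force: [-0.3, 0.2, -0.7]
finger_gap: 0.0006
finger_force: 0.0
```

Call:
jog_arm(increments=[{"offset":[0,0,0.5],"twist":0,"grip":0},{"offset":[0,0,1],"twist":0,"grip":0},{"offset":[0,0,1.5],"twist":0,"grip":0},{"offset":[0,0,2],"twist":0,"grip":0},{"offset":[0,0,2.5],"twist":0,"grip":0},{"offset":[0,0,3],"twist":0,"grip":0},{"offset":[0,0,3],"twist":0,"grip":0},{"offset":[0,0,3],"twist":0,"grip":0}])

```text
time_s: 3.3
eef_pos: [0.6209, -0.0457, 0.0804]
tool_rot: [3.142, 0.0, 0.201]
contact_force: [-0.9, 0.1, -0.9]
finger_gap: 0.0006
finger_force: 0.0
```

Call:
jog_arm(increments=[{"offset":[0,0,0.4],"twist":0,"grip":0},{"offset":[0,0,0.8],"twist":0,"grip":0},{"offset":[0,0,1.2],"twist":0,"grip":0},{"offset":[0,0,1.6],"twist":0,"grip":0},{"offset":[0,0,2],"twist":0,"grip":0},{"offset":[0,0,2],"twist":0,"grip":0},{"offset":[0,0,2],"twist":0,"grip":0},{"offset":[0,0,2],"twist":0,"grip":0}])

```text
time_s: 4.1
eef_pos: [0.621, -0.0457, 0.0793]
tool_rot: [3.141, -0.0, 0.201]
contact_force: [-2.5, -0.7, 3.9]
finger_gap: 0.0006
finger_force: 2.5
```

Call:
jog_arm(increments=[{"offset":[0,0,0.7],"twist":0,"grip":0},{"offset":[-2,0,0.9],"twist":0,"grip":0},{"offset":[-6,0,0.9],"twist":0,"grip":0},{"offset":[-12,0,0.9],"twist":0,"grip":0},{"offset":[-18,0,0.9],"twist":0,"grip":0},{"offset":[-24,0,0.9],"twist":0,"grip":0},{"offset":[-28,0,0.9],"twist":0,"grip":0},{"offset":[-30,0,0.9],"twist":0,"grip":0}])

```text
time_s: 4.9
eef_pos: [0.5944, -0.052, 0.0793]
tool_rot: [3.139, -0.007, 0.2]
contact_force: [3.9, 0.1, 4.7]
finger_gap: 0.0002
finger_force: 2.6
```

```bash
cat > look.py <<'E'
from h import *
import sys
F=np.array([494.5,-10]);a=np.radians(9.76);X=np.array([np.cos(a),np.sin(a)])
for n,nr in(("top",(280,175)),("scene",(255,205))):
    im=manip.capture(n);cv2.imwrite(f"pics/{n}{sys.argv[1]}.png",im[...,::-1])
    try:
        m=mask(im,"orange");c=np.vstack([x for x in cv2.findContours(m,0,1)[0] if cv2.contourArea(x)>25 and np.hypot(*(x.mean((0,1))-nr))<60])
        r,b=rect(n,c,.079);print(n,np.round(r[0],1),np.round(r[1],1),b.tolist(),"front",min((p-F)@X for p in b))
    except Exception as e:print(n,e)
E
python3 look.py 1
```

```text
top [542.3 -60.2] [63.4 35.3] [[507.8999938964844, -48.79999923706055], [514.5999755859375, -83.5], [576.7999877929688, -71.5999984741211], [570.0999755859375, -36.900001525878906]] front 6.628614325602424
scene [576.1 -55.2] [132.4  39.6] [[507.29998779296875, -49.0], [515.0999755859375, -87.80000305175781], [644.9000244140625, -61.400001525878906], [637.0, -22.700000762939453]] front 6.003387986251473
```

Call:
jog_arm(increments=[{"offset":[-3,0,0],"twist":0,"grip":0},{"offset":[-9,0,0],"twist":0,"grip":0},{"offset":[-17,0,0],"twist":0,"grip":0},{"offset":[-26,0,0],"twist":0,"grip":0},{"offset":[-35,0,0],"twist":0,"grip":0},{"offset":[-43,0,0],"twist":0,"grip":0},{"offset":[-48,0,0],"twist":0,"grip":0},{"offset":[-50,0,0],"twist":0,"grip":0}])

```text
time_s: 5.8
eef_pos: [0.5454, -0.0621, 0.0793]
tool_rot: [3.139, -0.007, 0.2]
contact_force: [3.8, 0.3, 5.4]
finger_gap: 0.0
finger_force: 2.7
```

```bash
python3 look.py 2
```

```text
top [489.5 -72.2] [48.8 33.2] [[461.5, -62.70000076293945], [470.3999938964844, -94.69999694824219], [517.4000244140625, -81.69999694824219], [508.6000061035156, -49.70000076293945]] front -41.45615794809005
scene [494.6 -73.7] [59.8 34. ] [[462.5, -61.400001525878906], [467.6000061035156, -95.0999984741211], [526.7999877929688, -86.0999984741211], [521.5999755859375, -52.400001525878906]] front -40.93693700363728
```

Call:
jog_arm(increments=[{"offset":[1,0,-2],"twist":0,"grip":0},{"offset":[1,0,-8],"twist":0,"grip":0},{"offset":[1,0,-20],"twist":0,"grip":0},{"offset":[-10,0,-40],"twist":0,"grip":50},{"offset":[-40,0,-55],"twist":0,"grip":55},{"offset":[-80,0,-58],"twist":0,"grip":55},{"offset":[-120,0,-60],"twist":0,"grip":55},{"offset":[-160,0,-60],"twist":0,"grip":55}])

```text
time_s: 6.7
eef_pos: [0.3844, -0.0937, 0.1383]
tool_rot: [3.141, -0.0, 0.202]
contact_force: [0.5, -0.8, -0.0]
finger_gap: 0.0371
finger_force: 0.0
```

```bash
python3 look.py 3
```

```text
top [528.2 -63.5] [128.5  35.5] [[461.70001220703125, -58.5], [468.5, -93.30000305175781], [594.5999755859375, -68.5999984741211], [587.7999877929688, -33.70000076293945]] front -40.54705013535303
scene [526.2 -65.8] [134.2  42.5] [[456.20001220703125, -58.20000076293945], [464.6000061035156, -99.9000015258789], [596.2000122070312, -73.4000015258789], [587.7999877929688, -31.700000762939453]] front -45.9165894891193
```

View pics/top3.png

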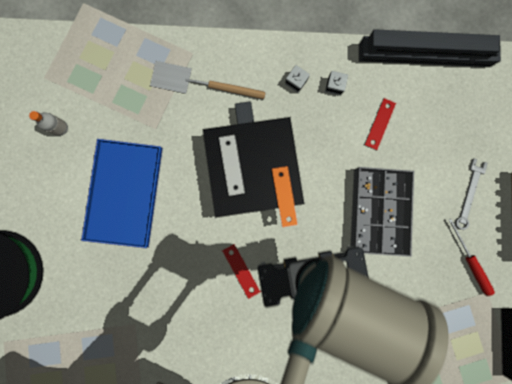

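The orange strap overhangs the front edge by about 40 mm, with its front end near (290,225). The white strap is unmoved.

Call:
jog_arm(increments=[{"offset":[10,0,0],"twist":0,"grip":65},{"offset":[28,0,0],"twist":0,"grip":65},{"offset":[50,0,0],"twist":0,"grip":65},{"offset":[72,-0.5,0],"twist":0,"grip":65},{"offset":[90,-0.5,0],"twist":0,"grip":65},{"offset":[98,-0.5,0],"twist":0.3,"grip":65},{"offset":[99,-0.5,0],"twist":0.3,"grip":65},{"offset":[99,-0.5,0],"twist":0.3,"grip":65}])

```text
time_s: 7.6
eef_pos: [0.483, -0.073, 0.1371]
tool_rot: [-3.141, 0.001, 0.196]
contact_force: [-0.7, 0.1, -0.4]
finger_gap: 0.0612
finger_force: 0.0
```

Call:
jog_arm(increments=[{"offset":[-1,0,10],"twist":0,"grip":65},{"offset":[-1,0,25],"twist":0,"grip":65},{"offset":[-1,0,40],"twist":0,"grip":65},{"offset":[-1,0,52],"twist":0,"grip":65},{"offset":[-1,0,61],"twist":0,"grip":65},{"offset":[-1,0,65],"twist":0,"grip":65},{"offset":[-1,0,66],"twist":0,"grip":65},{"offset":[-1,0,66],"twist":0,"grip":65}])

```text
time_s: 8.4
eef_pos: [0.4818, -0.0737, 0.0718]
tool_rot: [3.141, -0.0, 0.195]
contact_force: [0.6, -0.1, 0.1]
finger_gap: 0.0612
finger_force: 0.0
```

```bash
python3 look.py 4; python3 -c "
import cv2;a=cv2.imread('pics/scene4.png')[130:280,170:370];cv2.imwrite('pics/c4.png',cv2.resize(a,(800,600),interpolation=2))"
```

```text
top [570.2 -55.3] [42.7 35.4] [[545.9000244140625, -41.900001525878906], [552.5999755859375, -76.69999694824219], [594.5999755859375, -68.5999984741211], [587.9000244140625, -33.79999923706055]] front 45.24834896026657
scene [555.5 -60.5] [74.6 40.8] [[514.9000244140625, -48.0], [523.0, -88.0], [596.2000122070312, -73.0999984741211], [588.0, -33.099998474121094]] front 13.662946891631371
```

View pics/c4.png

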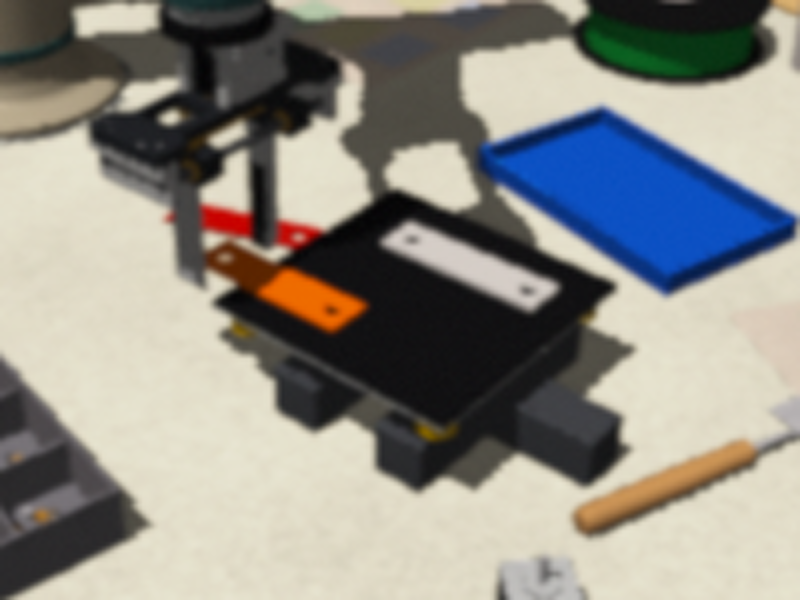

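The fingers straddle the overhanging end, with tips at crop (190,280) and (262,240) either side of the strap end at (228,258). Next is closing the grip.

Call:
jog_arm(increments=[{"offset":[0,0,1.5],"twist":0,"grip":55},{"offset":[0,0,1.5],"twist":0,"grip":45},{"offset":[0,0,1.5],"twist":0,"grip":35},{"offset":[0,0,1.5],"twist":0,"grip":30},{"offset":[0,0,1.5],"twist":0,"grip":30},{"offset":[0,0,1.5],"twist":0,"grip":30},{"offset":[0,0,1.5],"twist":0,"grip":25},{"offset":[0,0,1.5],"twist":0,"grip":25}])

```text
time_s: 9.3
eef_pos: [0.4818, -0.0735, 0.0701]
tool_rot: [3.141, -0.0, 0.195]
contact_force: [-0.6, -0.3, -0.0]
finger_gap: 0.0332
finger_force: 30.0
```

Call:
jog_arm(increments=[{"offset":[0,0,-1],"twist":0,"grip":0},{"offset":[0,0,-4],"twist":0,"grip":0},{"offset":[0,0,-10],"twist":0,"grip":0},{"offset":[0,0,-20],"twist":0,"grip":0},{"offset":[0,0,-33],"twist":0,"grip":0},{"offset":[0,0,-48],"twist":0,"grip":0},{"offset":[0,0,-60],"twist":0,"grip":0},{"offset":[0,0,-65],"twist":0,"grip":0}])

```text
time_s: 10.1
eef_pos: [0.4826, -0.0738, 0.1369]
tool_rot: [3.14, -0.003, 0.195]
contact_force: [0.7, 0.4, -0.0]
finger_gap: 0.0333
finger_force: 30.0
```

```bash
python3 look.py 5; python3 -c "
import cv2;a=cv2.imread('pics/scene5.png')[100:250,170:370];cv2.imwrite('pics/c5.png',cv2.resize(a,(800,600),interpolation=2))"
```

```text
top [575.1 -63.3] [55.8 38.4] [[544.0999755859375, -49.599998474121094], [551.2999877929688, -87.4000015258789], [606.0999755859375, -76.9000015258789], [598.7999877929688, -39.099998474121094]] front 42.16903802759441
scene [467.7   1.6] [91.2 44.1] [[418.3999938964844, 13.699999809265137], [427.6000061035156, -29.5], [516.9000244140625, -10.5], [507.70001220703125, 32.599998474121094]] front -70.98091184287837
```

View pics/c5.png

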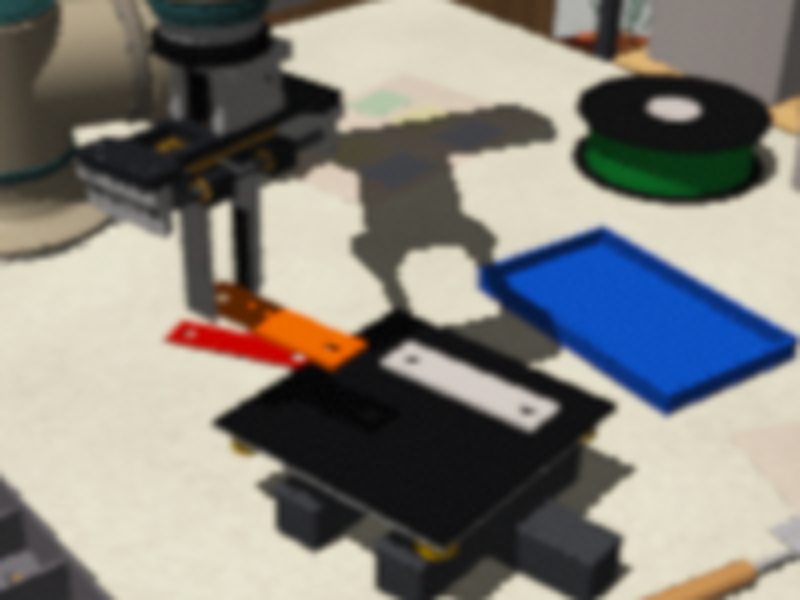

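The strap is held level and clear of the plate. The white strap is in place and the tray is free.

Call:
jog_arm(increments=[{"offset":[1,-5,-5],"twist":0,"grip":0},{"offset":[3,-18,-10],"twist":0,"grip":0},{"offset":[8,-40,-15],"twist":0,"grip":0},{"offset":[13,-68,-15],"twist":0,"grip":0},{"offset":[19,-98,-15],"twist":0,"grip":0},{"offset":[25,-128,-15],"twist":0,"grip":0},{"offset":[31,-158,-15],"twist":0,"grip":0},{"offset":[37,-188,-15],"twist":0,"grip":0}])

```text
time_s: 11.0
eef_pos: [0.4807, 0.1203, 0.15]
tool_rot: [-3.141, 0.001, 0.196]
contact_force: [0.2, 0.3, -1.2]
finger_gap: 0.0332
finger_force: 30.0
```

Call:
jog_arm(increments=[{"offset":[6,-30,0],"twist":2,"grip":0},{"offset":[12,-60,0],"twist":4,"grip":0},{"offset":[18,-90,0],"twist":7,"grip":0},{"offset":[24,-120,0],"twist":10,"grip":0},{"offset":[29,-150,0],"twist":13,"grip":0},{"offset":[33,-174,0],"twist":15,"grip":0},{"offset":[36,-188,0],"twist":16,"grip":0},{"offset":[37,-191,0],"twist":16,"grip":0}])

```text
time_s: 11.8
eef_pos: [0.4796, 0.315, 0.1497]
tool_rot: [-3.141, 0.001, -0.081]
contact_force: [-0.5, -0.3, -0.5]
finger_gap: 0.0334
finger_force: 30.0
```

Call:
jog_arm(increments=[{"offset":[0,0,5],"twist":0,"grip":0},{"offset":[0,0,18],"twist":0,"grip":0},{"offset":[0,0,36],"twist":0,"grip":0},{"offset":[0,0,56],"twist":0,"grip":0},{"offset":[0,0,76],"twist":0,"grip":0},{"offset":[0,0,92],"twist":0,"grip":0},{"offset":[0,0,102],"twist":0,"grip":0},{"offset":[0,0,105],"twist":0,"grip":0}])

```text
time_s: 12.6
eef_pos: [0.4797, 0.3114, 0.0434]
tool_rot: [3.14, 0.003, -0.085]
contact_force: [-0.1, 0.9, 0.1]
finger_gap: 0.0335
finger_force: 30.0
```

```bash
sed -i 's/^    try:/    if len(sys.argv)>2: continue\n    try:/' look.py; python3 look.py 6 x; python3 -c "
import cv2;a=cv2.imread('pics/scene6.png')[80:230,230:430];cv2.imwrite('pics/c6.png',cv2.resize(a,(800,600),interpolation=2))"
```

```text
(no output)
```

View pics/c6.png

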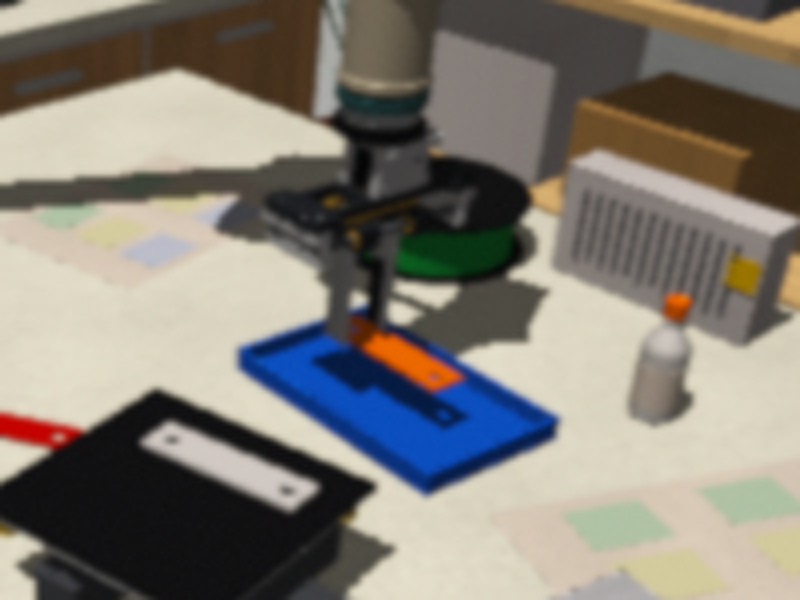

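The strap hangs level inside the tray walls, at crop (405,355). The next step is lowering it.

Call:
jog_arm(increments=[{"offset":[0,0,6],"twist":0,"grip":0},{"offset":[0,0,13],"twist":0,"grip":0},{"offset":[0,0,20],"twist":0,"grip":0},{"offset":[0,0,26],"twist":0,"grip":0},{"offset":[0,0,30],"twist":0,"grip":0},{"offset":[0,0,33],"twist":0,"grip":0},{"offset":[0,0,34.5],"twist":0,"grip":0},{"offset":[0,0,35],"twist":0,"grip":0}])

```text
time_s: 13.5
eef_pos: [0.4807, 0.3126, 0.0099]
tool_rot: [3.141, -0.0, -0.084]
contact_force: [-0.3, -0.1, -0.9]
finger_gap: 0.033
finger_force: 30.0
```

Call:
jog_arm(increments=[{"offset":[0,0,1],"twist":0,"grip":0},{"offset":[0,0,2],"twist":0,"grip":0},{"offset":[0,0,2.5],"twist":0,"grip":0},{"offset":[0,0,2.5],"twist":0,"grip":0},{"offset":[0,0,2.5],"twist":0,"grip":0},{"offset":[0,0,2.5],"twist":0,"grip":0},{"offset":[0,0,2.5],"twist":0,"grip":0},{"offset":[0,0,2.5],"twist":0,"grip":0}])

```text
time_s: 14.3
eef_pos: [0.4807, 0.3126, 0.0076]
tool_rot: [3.142, -0.0, -0.084]
contact_force: [0.8, -0.2, -0.9]
finger_gap: 0.033
finger_force: 30.0
```

Call:
jog_arm(increments=[{"offset":[0,0,1],"twist":0,"grip":0},{"offset":[0,0,2],"twist":0,"grip":0},{"offset":[0,0,2.5],"twist":0,"grip":0},{"offset":[0,0,2.5],"twist":0,"grip":0},{"offset":[0,0,2.5],"twist":0,"grip":38},{"offset":[0,0,2.5],"twist":0,"grip":42},{"offset":[0,0,2.5],"twist":0,"grip":50},{"offset":[0,0,2.5],"twist":0,"grip":60}])

```text
time_s: 15.1
eef_pos: [0.4807, 0.3126, 0.0051]
tool_rot: [3.142, -0.0, -0.084]
contact_force: [0.2, 0.1, 0.3]
finger_gap: 0.0518
finger_force: 0.0
```

Call:
jog_arm(increments=[{"offset":[0,0,0],"twist":0,"grip":60},{"offset":[0,0,0],"twist":0,"grip":60},{"offset":[0,0,-8],"twist":0,"grip":60},{"offset":[0,0,-25],"twist":0,"grip":60},{"offset":[0,0,-50],"twist":0,"grip":60},{"offset":[0,0,-80],"twist":0,"grip":60},{"offset":[0,0,-105],"twist":0,"grip":60},{"offset":[0,0,-120],"twist":0,"grip":60}])

```text
time_s: 15.9
eef_pos: [0.4817, 0.3132, 0.128]
tool_rot: [-3.14, -0.003, -0.084]
contact_force: [0.3, 0.4, -0.3]
finger_gap: 0.0565
finger_force: 0.0
```

Call:
jog_arm(increments=[{"offset":[-10,0,0],"twist":0,"grip":60},{"offset":[-30,0,0],"twist":0,"grip":60},{"offset":[-55,0,0],"twist":0,"grip":60},{"offset":[-80,0,0],"twist":0,"grip":60},{"offset":[-105,0,0],"twist":0,"grip":60},{"offset":[-125,0,0],"twist":0,"grip":60},{"offset":[-135,0,0],"twist":0,"grip":60},{"offset":[-135,0,0],"twist":0,"grip":60}])

```text
time_s: 16.7
eef_pos: [0.3447, 0.3238, 0.1249]
tool_rot: [3.141, 0.0, -0.082]
contact_force: [0.6, 0.1, -0.8]
finger_gap: 0.0565
finger_force: 0.0
```

```bash
python3 look.py 7 x; python3 -c "
import cv2;a=cv2.imread('pics/scene7.png')[110:260,200:400];b=cv2.imread('pics/top7.png')[110:260,70:270]
cv2.imwrite('pics/c7.png',cv2.hconcat([cv2.resize(x,(400,300),interpolation=2) for x in(a,b)]))"
python3 - <<'E'
from h import *
im=cv2.imread('pics/top7.png')[...,::-1].copy();r,b=rect("top",blob(im,"orange",(122,193)),.008);print(r,b.tolist())
E
```

```text
((525.769775390625, 309.27490234375), (31.54039764404297, 125.59909057617188), 85.13089752197266) [[461.8999938964844, 298.8999938964844], [587.0, 288.20001220703125], [589.7000122070312, 319.70001220703125], [464.5, 330.29998779296875]]
```

View pics/c7.png

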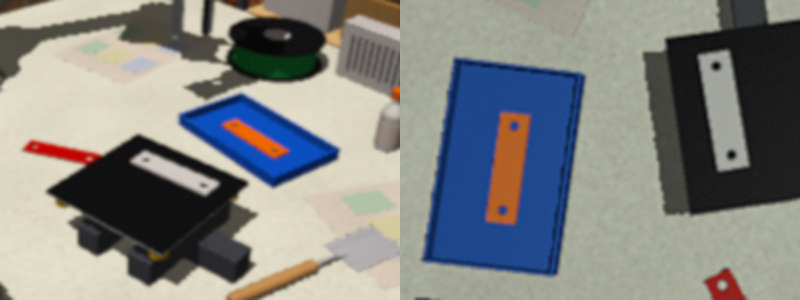

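The orange strap lies flat in the middle of the tray, at (255,138) in the left panel and (508,168) in the right. The white strap is unmoved and the gripper is clear.

```bash
python3 -c "
from rig import manip
print(manip.sign_off())"
```

```text
the job is handed in; nothing more can be done
None
```

The orange strap was slid about 40 mm out over the plate's front edge, gripped by that end, lifted clear and laid flat in the middle of the blue tray; the white strap stayed in place, and I handed the job in at about 17 s.

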